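Clamp a glass vial with the sunken knob

ROBOT

A 6-joint arm with a two-finger parallel gripper is mounted at the origin on a cart in front of the work surface, level with it; the furniture and walls round the work are solid. World frame = base frame: x ahead of the robot, y to its left, z up, the work surface at z = 0. Lengths are in m, angles in degrees, forces in N, time in s.
With the tool pointing down it reaches from about 0.375 to 0.9 m from the base axis. Payload 3.1 kg.
Tool frame: the origin (TCP) lies at the very end of the fingers, on their centre line; the grasp point (between the pads) lies bot.grip_point_offset behind it (bot.grip_point_offset is the distance from the TCP to the grasp point, in m); z points along the fingers, y is the line along which they close (so a half turn about z gives the same grasp; the last joint's range is limited). The gripper opens to 87 mm and grips with 3 to 60 N. Pads are 19 mm wide; open, the fingers measure 117 mm over their backs; the gripper's body (75 mm by 190 mm) begins 51 mm behind the grasp point.
Start: joints at [-75.888, 30.224, 82.088, -0, 67.689, -10.227], TCP at [0.258, -0.569, 0.223] pointing down, gripper open.
Joint ranges: [-176.69, 176.69], [-43.24, 126.21], [12.49, 139.97], [-82, 262], [0, 151.66], [-163.58, 163.58]. Speed limits (degrees/s): [159.86, 159.86, 180, 180, 180, 180].

INTERFACE

Orientations are given as a 3x3 rotation matrix whose columns are the frame's x, y, z axes.
In Python, from rig import bot, viewer, ticket gives the robot as it stands.
- The arm moves only by the tool servo_tool, never from a script. Its argument "targets" is a list of rows, each an object with "offset": the shift along the tool's x, y, z in m, a list of three; "dr": the turn, a rotation vector about the tool's x, y, z in degrees, a list of three. In form: [{"offset": [x, y, z], "dr": [ax, ay, az]}, ...]. A call has 1 to 20 rows; each row is the pose to reach, as a shift and turn from the pose commanded when the call began, along the tool's axes at that moment; what a row does not reach only later rows make up. A row lasts 1/12 s, in which the tool goes at most 41.7 mm and 7.16 degrees, less where a joint would pass 70% of its speed; a pose out of reach is approached as far as the arm can. A call with a gripper value outside its range is refused whole. "gripper" is the gripper command: -1 is fully open, 1 is shut, values between are in proportion, set as the call begins (left out, the last holds). The fingers move at their own pace and stop on an object; the grip force is fixed at half the most. Time passes only in rows, so rows that repeat a pose let the fingers close. It gives the time, the measured TCP pose, the force, the opening and the grip force at its end, in the units of the state.
- bot.read_state(): the state, without advancing time (a new reading comes with each control period).
- viewer.capture(name): name is "scene" or "side" or "wrist"; returns a dict with "color" (384x512x3 uint8, red, green, blue), "camera_matrix" (3x3 intrinsics, pixels), "R" (3x3) and "t" (3): a world point X has camera coordinates R X + t. Camera axes: x right, y down, z forward; pixel columns grow to the right and rows downward; lengths in m; the calibration is good to about 2 mm. A picture is of the moment at which its call begins. There is no depth.
- ticket.hand_in(): hands the job in; it is judged then, once.
The state is a dict: "time_s": time; "joint_positions": joint angles; "qvel": joint speeds; "tau": joint torques, N m; "position": TCP position; "tcp_rot": TCP orientation; "force": force on the tool from outside, world axes, zero at the start; "moment": the same for the moment, N m; "opening": opening from 0.0 (shut) to 1.0 (fully open); "grasp_force": force on a finger pad.
Only numpy, scipy, OpenCV 4.12 (cv2) and the standard library are available. Lean on these libraries where they do the work, as an engineer would, in place of code of your own. Each camera call takes 0.05 s, during which the arm holds its last target. There are 200 camera calls.

TASK

Stand the capped glass vial upright between the two jaws of the vial holder and let go of it. Then turn the small knob down in the holder's round well clockwise until you feel the jaw nip the vial, and a touch further so that it stays held with about 8 N; 20 N would crack the glass. Do not force your fingers against the holder, and leave the other things on the bench where they stand.

Things in the scene. Friction and masses are not known exactly. Their poses are not given: they have to be found in the camera images.
- holder: grey vial holder fixed to the bench, 110 (x) x 236 (y) x 60 mm; origin: centre of its underside, z up. Its +y end is a block 110x110 mm, 60 mm tall, with an open round well 80 mm across, 40 mm deep (floor 20 mm above the bench), centred 62 mm from the origin along y. Its -y end is a platform 20 mm above the bench that carries the two jaws
- seat (a point): point on the platform (20 mm above the bench) between the jaws where the vial should stand, within 12 mm; axes those of the holder. The fixed jaw (50 mm wide, top 42 mm above the bench) lies 23 mm off towards -y; its springy rubber pad (8 N per mm) stands 5 to 9 mm proud of it, not measured, so that the opening between the jaws is 29 to 35 mm at the start
- knob_top (a point): centre of the top of the round black fluted knob, 22 mm across and 28 mm tall, standing in the middle of the well, its top 12 mm below the well's rim; its x and y axes turn with the knob
- knob: the same knob, origin at its foot. Clockwise from above closes the moving jaw, 12 mm per rad; the jaw nips after 0.4 to 1 rad. Turning it freely takes about 0.22 N m (about 0.1 N m lingers in the grip when the turn pauses); once the jaw presses on the vial each newton adds 0.012 N m. Stiff enough to stay where it is left
- jaw: moving jaw, 40 mm wide (x), 14 mm thick, its top 44 mm above the bench, with a rubber face; origin at the foot of the face that meets the vial. It slides along the holder's -y towards the fixed jaw
- vial: small capped glass vial, the only one, round, 24 mm across, 61 mm tall, about 30 g, standing on the bench to the right of the holder; origin at the centre of its underside, z up
- erlenmeyer: conical glass flask, 68 mm wide, 108 mm tall, a bystander to be left alone; origin at the centre of its underside
- dropper_bottle: amber dropper bottle, 39 mm wide, 112 mm tall, a bystander to be left alone; origin at the centre of its underside
- beaker: clear 250 ml beaker, 72 mm wide, 93 mm tall, a bystander to be left alone; origin at the centre of its underside
- stopwatch: flat lab timer, 62x66x22 mm, a bystander to be left alone; origin at the centre of its underside
Things that resemble listed ones, but are neither listed nor needed, are in the scene too. What is shaped like the vial but blue is not meant.

How it is judged:
By the outcome, as a careful person would: the job done as asked, in the order asked, and still so for the second after the job is handed in, with the robot touching nothing.
It also fails if it takes over 64 s, if anything falls off the work surface, if the arm or the gripper's body presses on something with over 40 N, if the wrist force passes 120 N, or if a joint passes its speed limit or range.

## Working session

There is one attempt and no reset: what is moved stays moved. The work goes in short steps, Python scripts to look and compute and a tool call to move; the robot and the scene stay as the last step left them, time stands still between calls to the robot, and variables do not carry over. Pictures are saved under pics/ and viewed, at most 10 in all, crops included, and the job is handed in when it is done.

Besides the shell and the picture viewer there is one more tool, called after ">>>" by a JSON object that holds its "op" and its "data", one argument or row to a line. servo_tool: Moves the arm, as the interface text tells. Its arguments: {"type":"object","properties":{"targets":{"type":"array"},"gripper":{"type":"number"}},"required":["targets"]}

```bash
mkdir -p pics; cat > h.py <<'E'
import numpy as np, cv2
from rig import bot, viewer, ticket
def snap(n,f):
    c=viewer.capture(n); cv2.imwrite('pics/'+f,cv2.cvtColor(c['color'],cv2.COLOR_RGB2BGR))
    np.savez('pics/'+f+'.npz',**c); return c
def ray(c,u,v,z):
    R,t=np.array(c['R']),np.array(c['t']); d=R.T@np.linalg.inv(c['camera_matrix'])@[u,v,1]; o=-R.T@t
    return o+d*(z-o[2])/d[2]
def proj(c,X):
    p=np.array(c['camera_matrix'])@(np.array(c['R'])@np.array(X,float)+c['t']); return p[:2]/p[2]
E
python3 - <<'E'
from h import *
a=snap('scene','a.png');b=snap('side','b.png')
im=np.hstack([cv2.imread('pics/a.png'),cv2.imread('pics/b.png')])
for c in(a,b): print(-np.array(c['R']).T@c['t'])
s=bot.read_state();print(s,bot.grip_point_offset)
E
```

```text
[-0.18942806  0.28531602  0.81075615]
[0.4512276  0.87641423 0.68378533]
{'time_s': 0.1, 'joint_positions': array([-7.58880631e+01,  3.02727645e+01,  8.21492712e+01, -1.02116952e-03,
        6.76895423e+01, -1.02259199e+01]), 'qvel': array([-0.00883764, -0.17953044, -0.04601717, -0.04521544, -0.01536204,
       -0.05149612]), 'tau': array([-6.93861966e-04, -4.40987921e+01, -1.77150196e+01,  6.35771616e-02,
        5.34599461e-02, -4.78286859e-05]), 'position': array([ 0.25744467, -0.56878851,  0.22167762]), 'tcp_rot': array([[ 9.11128465e-01,  4.12122166e-01, -4.90800687e-04],
       [ 4.12122327e-01, -9.11126575e-01,  1.88461115e-03],
       [ 3.29508479e-04, -1.91939278e-03, -9.99998104e-01]]), 'force': array([0.54771372, 0.04293307, 0.06689154]), 'moment': array([-0.00259842,  0.02408554,  0.0155837 ]), 'grasp_force': 0.0, 'opening': 1.000513783207845} 0.0187
```

View pics/a.png

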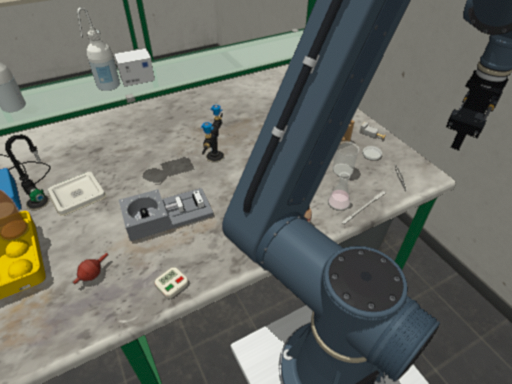

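View pics/b.png

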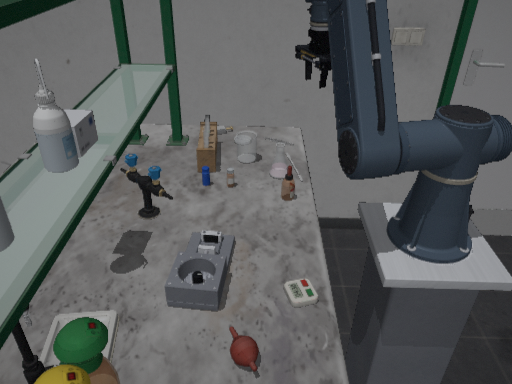

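Side image: the candidates for the vial are the blue look-alike at (206,177), the small clear one with a cap at (231,178) and the dropper bottle at (287,185). I choose (231,178). The holder is at about (203,270), with the well at (197,275) and the jaws at (210,243). Next is one close crop to check.

```bash
python3 - <<'E'
from h import *
b=cv2.imread('pics/b.png')
f=lambda x0,y0,w,h,k:cv2.resize(b[y0:y0+h,x0:x0+w],None,fx=k,fy=k,interpolation=cv2.INTER_CUBIC)
A=f(190,150,60,100,6)[:,:]   # 360x600
B=f(160,225,88,100,5)        # 440x500
A=f(195,155,50,50,7);B=f(162,226,80,84,5.6*1.0)
H=max(A.shape[0],B.shape[0]);
p=lambda i:cv2.copyMakeBorder(i,0,H-i.shape[0],0,0,cv2.BORDER_CONSTANT)
o=np.hstack([p(A),p(B)]);print(A.shape,B.shape);cv2.imwrite('pics/c.png',o)
c=dict(np.load('pics/b.png.npz'))
print(ray(c,231,187,0))
for u,v in((197,276),(210,243)):print(ray(c,u,v,.05))
E
```

```text
(350, 350, 3) (470, 448, 3)
[ 0.53060131 -0.22114025  0.        ]
[0.57416526 0.22198839 0.05      ]
[0.55818533 0.11130309 0.05      ]
```

View pics/c.png

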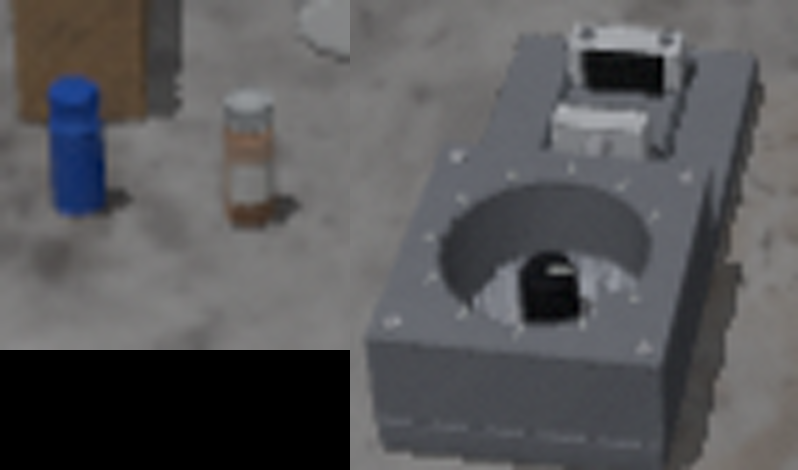

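The crop confirms it: a clear vial with a grey cap and a brown/white label, underside at about (230.3,187). The blue one is the decoy. The holder's block-top corners are also readable, so I'll fit its pose.

```bash
python3 - <<'E'
from h import *
from scipy.optimize import least_squares
c=dict(np.load('pics/b.png.npz'))
q=lambda u,v:(162+(u-350)/5.6-.4,226+v/5.6-.4)
P=[((55,118,60),q(367,338)),((-55,118,60),q(660,360)),((55,8,60),q(447,150)),((-55,8,60),q(712,168)),((0,62,48),q(550,262))]
def W(p,L): a=p[2];return np.array([p[0]+np.cos(a)*L[0]/1e3-np.sin(a)*L[1]/1e3,p[1]+np.sin(a)*L[0]/1e3+np.cos(a)*L[1]/1e3,L[2]/1e3])
r=lambda p:np.concatenate([proj(c,W(p,L))-uv for L,uv in P])
s=least_squares(r,[.57,.16,0]);print(s.x,np.degrees(s.x[2]),s.fun.round(1))
def loc(X): d=X[:2]-s.x[:2];a=s.x[2];return [(np.cos(a)*d[0]+np.sin(a)*d[1])*1e3,(-np.sin(a)*d[0]+np.cos(a)*d[1])*1e3]
for n,uv,z in(('fix L',q(575,52),.042),('fix R',q(685,64),.042),('mov frontL',q(556,128),.044),('mov R',q(648,135),.044),('movback L',q(558,108),.044),('end L',q(525,35),.02),('end R',q(755,55),.02)): print(n,np.round(loc(ray(c,*uv,z)),1))
print('knob',W(s.x,(0,62,48)))
v=ray(c,230.0,186.6,.0);print('vial near-bottom',v, 'top',ray(c,195+248/7-.4,155+98/7-.4,.061))
print('blue',ray(c,195+77/7-.4,155+210/7-.4,0),'dropper',ray(c,287,199,0))
E
```

```text
[ 0.56955194  0.1504439  -0.08857513] -5.074981184859332 [-0.2 -0.1  0.6  1.  -0.5 -1.6  0.1 -0.7 -0.1  1.1]
fix L [ 20.4 -77.4]
fix R [-28.8 -75.4]
mov frontL [ 16.9 -24. ]
mov R [-22.1 -24.6]
movback L [ 18.8 -36.8]
end L [  52.6 -113.7]
end R [ -53.9 -112.9]
knob [0.57503642 0.21220085 0.048     ]
vial near-bottom [ 0.53384992 -0.22334873  0.        ] top [ 0.53327335 -0.22870141  0.061     ]
blue [ 0.61071089 -0.23179151  0.        ] dropper [ 0.36030186 -0.16117227  0.        ]
```

>>> {"op": "servo_tool", "data": {
  "targets": [
    {"offset": [0.39,-0.195,0.0],"dr": [0,0,-60.6]},
    {"offset": [0.39,-0.195,0.0],"dr": [0,0,-60.6]},
    {"offset": [0.39,-0.195,0.0],"dr": [0,0,-60.6]},
    {"offset": [0.39,-0.195,0.0],"dr": [0,0,-60.6]},
    {"offset": [0.39,-0.195,0.0],"dr": [0,0,-60.6]},
    {"offset": [0.39,-0.195,0.0],"dr": [0,0,-60.6]},
    {"offset": [0.39,-0.195,0.0],"dr": [0,0,-60.6]},
    {"offset": [0.39,-0.195,0.0],"dr": [0,0,-60.6]},
    {"offset": [0.39,-0.195,0.0],"dr": [0,0,-60.6]},
    {"offset": [0.39,-0.195,0.0],"dr": [0,0,-60.6]},
    {"offset": [0.39,-0.195,0.0],"dr": [0,0,-60.6]},
    {"offset": [0.39,-0.195,0.0],"dr": [0,0,-60.6]},
    {"offset": [0.39,-0.195,0.0],"dr": [0,0,-60.6]},
    {"offset": [0.39,-0.195,0.0],"dr": [0,0,-60.6]},
    {"offset": [0.39,-0.195,0.0],"dr": [0,0,-60.6]},
    {"offset": [0.39,-0.195,0.0],"dr": [0,0,-60.6]}
  ],
  "gripper": -0.1
}}

```text
time_s: 1.43
position: [0.5318, -0.2323, 0.2225]
tcp_rot: [[0.09, 0.996, -0.0], [0.996, -0.09, 0.0], [-0.0, -0.0, -1.0]]
force: [0.4, -0.1, 0.6]
opening: 0.551
grasp_force: 0.0
```

```bash
python3 - <<'E'
from h import *
c=snap('wrist','d.png');s=bot.read_state();print(s['position'],s['tcp_rot'].round(3),s['opening'],s['time_s'])
print(proj(c,[.533,-.23,.061]),proj(c,[.533,-.23,0]),proj(c,s['position']))
E
```

```text
[ 0.53184674 -0.23223212  0.22249164] [[ 0.09   0.996 -0.   ]
 [ 0.996 -0.09  -0.   ]
 [-0.    -0.    -1.   ]] 0.5508892822882665 1.4833
[260.41094803 166.50334407] [260.15355244 154.76659933] [260.21324849 238.44556994]
```

View pics/d.png

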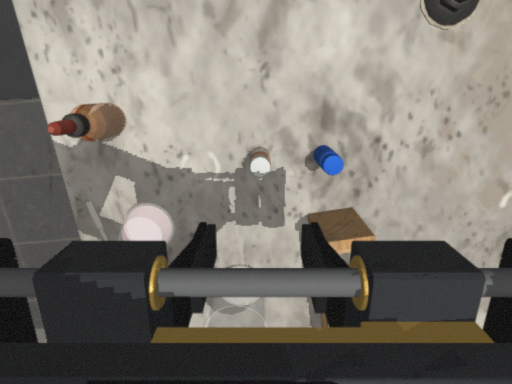

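The wrist view puts the capped vial's top at (260,165), against a prediction of (260,166.5), with the blue decoy at (328,160). The measurement holds, so I'm going down.

>>> {"op": "servo_tool", "data": {
  "targets": [
    {"offset": [0.0035,0.001,0.04],"dr": [0,0,0]},
    {"offset": [0.0035,0.001,0.08],"dr": [0,0,0]},
    {"offset": [0.0035,0.001,0.11],"dr": [0,0,0]},
    {"offset": [0.0035,0.001,0.14],"dr": [0,0,0]},
    {"offset": [0.0035,0.001,0.165],"dr": [0,0,0]},
    {"offset": [0.0035,0.001,0.185],"dr": [0,0,0]},
    {"offset": [0.0035,0.001,0.1945],"dr": [0,0,0]},
    {"offset": [0.0035,0.001,0.1945],"dr": [0,0,0]},
    {"offset": [0.0035,0.001,0.1945],"dr": [0,0,0]}
  ]
}}

```text
time_s: 2.23
position: [0.5338, -0.2283, 0.0282]
tcp_rot: [[0.089, 0.996, -0.0], [0.996, -0.089, 0.0], [0.0, -0.0, -1.0]]
force: [1.1, -0.6, 0.4]
opening: 0.554
grasp_force: 0.0
```

>>> {"op": "servo_tool", "data": {
  "targets": [
    {"offset": [0,0,0],"dr": [0,0,0]},
    {"offset": [0,0,0],"dr": [0,0,0]},
    {"offset": [0,0,0],"dr": [0,0,0]},
    {"offset": [0,0,0],"dr": [0,0,0]},
    {"offset": [0,0,0],"dr": [0,0,0]},
    {"offset": [0,0,0],"dr": [0,0,0]}
  ],
  "gripper": 1
}}

```text
time_s: 2.73
position: [0.5343, -0.2278, 0.0288]
tcp_rot: [[0.088, 0.996, 0.001], [0.996, -0.088, -0.001], [-0.001, 0.001, -1.0]]
force: [-0.8, -0.2, 3.4]
opening: 0.258
grasp_force: 29.9
```

>>> {"op": "servo_tool", "data": {
  "targets": [
    {"offset": [0,0,-0.03],"dr": [0,0,0]},
    {"offset": [0,0,-0.07],"dr": [0,0,0]},
    {"offset": [0,0,-0.11],"dr": [0,0,0]},
    {"offset": [0.03,0.002,-0.14],"dr": [0,0,0]},
    {"offset": [0.07,0.004,-0.15],"dr": [0,0,0]},
    {"offset": [0.11,0.006,-0.16],"dr": [0,0,0]},
    {"offset": [0.15,0.008,-0.17],"dr": [0,0,0]},
    {"offset": [0.18,0.01,-0.17],"dr": [0,0,0]},
    {"offset": [0.205,0.0115,-0.17],"dr": [0,0,0]},
    {"offset": [0.22,0.0115,-0.17],"dr": [0,0,0]},
    {"offset": [0.22,0.0115,-0.17],"dr": [0,0,0]},
    {"offset": [0.22,0.0115,-0.17],"dr": [0,0,0]}
  ]
}}

```text
time_s: 3.73
position: [0.5644, -0.0087, 0.198]
tcp_rot: [[0.086, 0.996, -0.0], [0.996, -0.086, -0.0], [-0.0, -0.0, -1.0]]
force: [0.1, -0.6, -0.3]
opening: 0.257
grasp_force: 29.9
```

```bash
python3 - <<'E'
from h import *
c=snap('wrist','e.png');s=bot.read_state();print(s['position'],s['tcp_rot'].round(3),s['opening'],s['force'],s['grasp_force'])
p=(.5696,.1504,-.0886)
def W(L): a=p[2];return np.array([p[0]+np.cos(a)*L[0]/1e3-np.sin(a)*L[1]/1e3,p[1]+np.sin(a)*L[0]/1e3+np.cos(a)*L[1]/1e3,L[2]/1e3])
for L in((0,-54,20),(0,62,48),(0,-77,42),(0,-38,44),(55,-118,20),(-55,-118,20),(-55,8,60),(55,8,60)):print(L,proj(c,W(L)).round(1))
i=cv2.imread('pics/e.png')[0:250,130:390];cv2.imwrite('pics/e2.png',cv2.resize(i,None,fx=2.4,fy=2.4,interpolation=cv2.INTER_CUBIC))
E
```

```text
[ 0.56456658 -0.00966016  0.1979606 ] [[ 0.087  0.996 -0.   ]
 [ 0.996 -0.087 -0.001]
 [-0.001 -0.    -1.   ]] 0.2600610466656481 [ 0.24323068 -0.64587913 -0.33990555] 29.93574097054079
(0, -54, 20) [250.8  62.8]
(0, 62, 48) [249.3 -93.4]
(0, -77, 42) [250.4  86.8]
(0, -38, 44) [250.1  42.1]
(55, -118, 20) [302.9 127.5]
(-55, -118, 20) [199.3 127.2]
(-55, 8, 60) [182.5 -21.7]
(55, 8, 60) [316.2 -21.4]
```

View pics/e2.png

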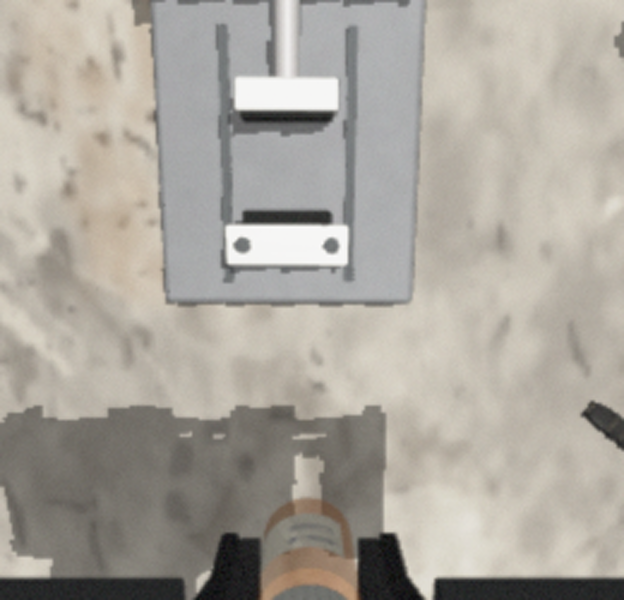

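```bash
python3 - <<'E'
from h import *
c=dict(np.load('pics/e.png.npz'))
g=lambda u,v,z:ray(c,130+u/2.4-.3,v/2.4-.3,z)
p=(.5696,.1504,-.0886);a=p[2]
def loc(X): d=X[:2]-p[:2];return [(np.cos(a)*d[0]+np.sin(a)*d[1])*1e3,(-np.sin(a)*d[0]+np.cos(a)*d[1])*1e3]
for n,u,v,z in(('endL',167,302,.02),('endR',411,302,.02),('fixfront L',225,224,.042),('fixfront R',348,225,.042),('pad',287,211,.04),('mov front L',235,111,.044),('mov R',338,111,.044),('mov foot',287,122,.02),('mov dark as top',287,121,.044)):
  X=g(u,v,z);print(n,X.round(4),np.round(loc(X),1))
E
```

```text
endL [0.5046 0.0395 0.02  ] [ -54.9 -116.3]
endR [0.612  0.0302 0.02  ] [  52.8 -116. ]
fixfront L [0.5364 0.0702 0.042 ] [-26.  -82.8]
fixfront R [0.5855 0.0656 0.042 ] [ 23.4 -83.1]
pad [0.5616 0.0731 0.04  ] [ -1.1 -77.7]
mov front L [0.5454 0.1111 0.044 ] [-20.7 -41.3]
mov R [0.5846 0.1077 0.044 ] [ 18.7 -41.2]
mov foot [0.5644 0.108  0.02  ] [ -1.5 -42.7]
mov dark as top [0.5648 0.1059 0.044 ] [ -0.8 -44.8]
```

>>> {"op": "servo_tool", "data": {
  "targets": [
    {"offset": [0.03,-0.004,0],"dr": [0,0,0]},
    {"offset": [0.06,-0.007,0],"dr": [0,0,0]},
    {"offset": [0.085,-0.01,0],"dr": [0,0,0]},
    {"offset": [0.1,-0.01,0.0],"dr": [0,0,0]},
    {"offset": [0.1,-0.01,0.02],"dr": [0,0,0]},
    {"offset": [0.1,-0.01,0.05],"dr": [0,0,0]},
    {"offset": [0.1,-0.01,0.075],"dr": [0,0,0]},
    {"offset": [0.1,-0.01,0.09],"dr": [0,0,0]},
    {"offset": [0.1,-0.01,0.09],"dr": [0,0,0]},
    {"offset": [0.1,-0.01,0.09],"dr": [0,0,0]}
  ]
}}

```text
time_s: 4.62
position: [0.5634, 0.0897, 0.1073]
tcp_rot: [[0.09, 0.996, -0.002], [0.996, -0.09, -0.0], [-0.0, -0.002, -1.0]]
force: [0.2, 0.3, -0.1]
opening: 0.26
grasp_force: 29.9
```

```bash
python3 - <<'E'
from h import *
c=snap('wrist','f.png');d=snap('side','g.png');s=bot.read_state();print(s['position'],s['force'])
A=cv2.resize(cv2.imread('pics/f.png')[150:270,200:320],(480,480),interpolation=cv2.INTER_CUBIC)
B=cv2.resize(cv2.imread('pics/g.png')[190:290,170:240],(320,457),interpolation=cv2.INTER_CUBIC);B=cv2.copyMakeBorder(B,0,23,0,0,cv2.BORDER_CONSTANT)
cv2.imwrite('pics/h.png',np.hstack([A,B]))
E
```

```text
[0.56477187 0.09012191 0.10905759] [-0.69799042 -0.02916824 -0.1830949 ]
```

View pics/h.png

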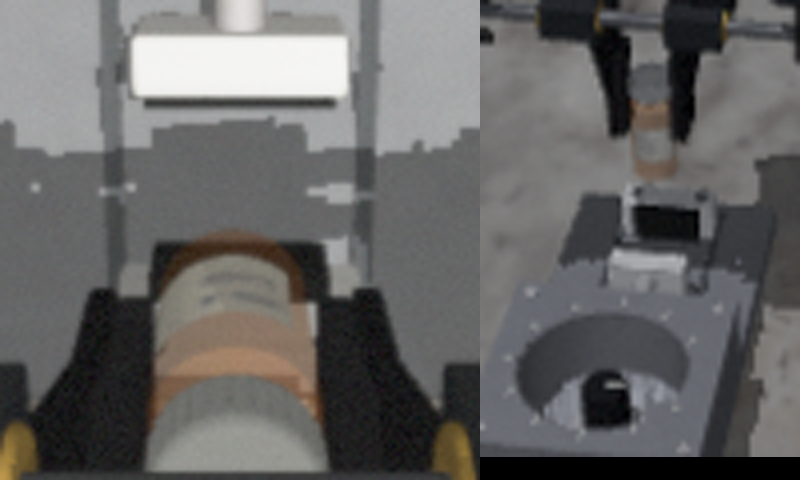

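The wrist crop shows the vial upright and centred on the jaws in x. Its far base edge is at about px (257.5,208). Next I compute its y.

```bash
python3 - <<'E'
from h import *
c=dict(np.load('pics/f.png.npz'))
g=lambda u,v,z:ray(c,200+u/4-.4,150+v/4-.4,z)
s=bot.read_state();print(s['position'])
print('base far edge',g(230,232,s['position'][2]-.0288),'sides',g(152,300,.079),g(318,300,.079))
print('mov top front',g(145,97,.044),g(335,97,.044),'face lower/rubber',g(240,106,.044),'pad',g(240,242,.04))
E
```

```text
[0.56477187 0.09012191 0.10905759]
base far edge [0.56225753 0.09799258 0.08025759] sides [0.54843255 0.08681505 0.079     ] [0.57543061 0.08440468 0.079     ]
mov top front [0.54760509 0.11189377 0.044     ] [0.58239042 0.10877092 0.044     ] face lower/rubber [0.56484886 0.10862345 0.044     ] pad [0.56232298 0.08028802 0.04      ]
```

```bash
python3 - <<'E'
from h import *
c=dict(np.load('pics/f.png.npz'));e=dict(np.load('pics/e.png.npz'))
f=lambda X:((proj(c,X)-[200,150])*4+1.5).round(0)
for n,X in(('fixL',(.5364,.0702,.042)),('fixR',(.5855,.0656,.042)),('pad',(.5616,.0731,.04)),('mov',(.5454,.1111,.044)),('vial far edge if centre at tcp y-.001',(.563,.101,.08)),('-.003',(.563,.099,.08)),('tcp',bot.read_state()['position'])): print(n,f(X))
s=snap('scene','i.png'); k=proj(s,(.563,.09,.08)); print(k)
x,y=map(int,k);cv2.imwrite('pics/i2.png',cv2.resize(cv2.imread('pics/i.png')[y-40:y+40,max(x-50,0):x+50],None,fx=6,fy=6,interpolation=cv2.INTER_CUBIC))
E
```

```text
fixL [112. 305.]
fixR [365. 306.]
pad [239. 276.]
mov [133. 102.]
vial far edge if centre at tcp y-.001 [233. 213.]
-.003 [234. 225.]
tcp [252. 357.]
[186.66412965 189.61786761]
```

View pics/i2.png

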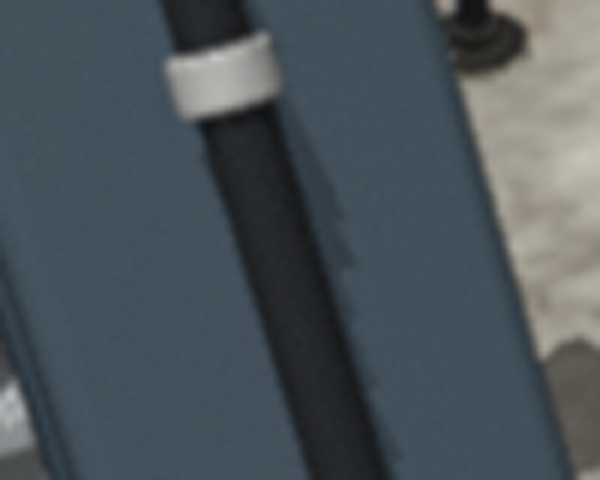

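The scene camera is blocked by the arm. The wrist estimates put the vial about 2.5 mm short in y, so I'll nudge it 3 mm and lower gently.

>>> {"op": "servo_tool", "data": {
  "targets": [
    {"offset": [0.003,-0.001,0.0],"dr": [0,0,0]},
    {"offset": [0.003,-0.001,0.015],"dr": [0,0,0]},
    {"offset": [0.003,-0.001,0.03],"dr": [0,0,0]},
    {"offset": [0.003,-0.001,0.042],"dr": [0,0,0]},
    {"offset": [0.003,-0.001,0.05],"dr": [0,0,0]},
    {"offset": [0.003,-0.001,0.055],"dr": [0,0,0]},
    {"offset": [0.003,-0.001,0.055],"dr": [0,0,0]},
    {"offset": [0.003,-0.001,0.055],"dr": [0,0,0]}
  ]
}}

```text
time_s: 5.43
position: [0.5632, 0.0942, 0.0535]
tcp_rot: [[0.088, 0.996, 0.001], [0.996, -0.088, 0.0], [0.0, 0.001, -1.0]]
force: [-0.1, -0.4, -0.2]
opening: 0.26
grasp_force: 29.9
```

>>> {"op": "servo_tool", "data": {
  "targets": [
    {"offset": [0,0,0.001],"dr": [0,0,0]},
    {"offset": [0,0,0.002],"dr": [0,0,0]},
    {"offset": [0,0,0.003],"dr": [0,0,0]},
    {"offset": [0,0,0.004],"dr": [0,0,0]},
    {"offset": [0,0,0.004],"dr": [0,0,0]},
    {"offset": [0,0,0.004],"dr": [0,0,0]}
  ]
}}

```text
time_s: 5.93
position: [0.5629, 0.0941, 0.0491]
tcp_rot: [[0.088, 0.996, 0.0], [0.996, -0.088, -0.0], [0.0, 0.0, -1.0]]
force: [0.0, 0.6, -1.2]
opening: 0.259
grasp_force: 29.9
```

>>> {"op": "servo_tool", "data": {
  "targets": [
    {"offset": [0,0,0.0006],"dr": [0,0,0]},
    {"offset": [0,0,0.001],"dr": [0,0,0]},
    {"offset": [0,0,0.001],"dr": [0,0,0]},
    {"offset": [0,0,0.001],"dr": [0,0,0]}
  ]
}}

```text
time_s: 6.27
position: [0.563, 0.0941, 0.0488]
tcp_rot: [[0.088, 0.996, 0.0], [0.996, -0.088, -0.0], [-0.0, 0.0, -1.0]]
force: [-0.9, 0.4, 4.8]
opening: 0.257
grasp_force: 29.9
```

Contact: +4.8 N at z 0.0488, as predicted. Now I'll open partly, wait, and rise.

>>> {"op": "servo_tool", "data": {
  "targets": [
    {"offset": [0,0,0],"dr": [0,0,0]},
    {"offset": [0,0,0],"dr": [0,0,0]},
    {"offset": [0,0,0],"dr": [0,0,0]},
    {"offset": [0,0,0],"dr": [0,0,0]},
    {"offset": [0,0,0],"dr": [0,0,0]}
  ],
  "gripper": 0.1
}}

```text
time_s: 6.68
position: [0.5628, 0.0941, 0.0478]
tcp_rot: [[0.088, 0.996, -0.0], [0.996, -0.088, 0.0], [-0.0, -0.0, -1.0]]
force: [-0.5, 0.1, 0.0]
opening: 0.436
grasp_force: 0.0
```

>>> {"op": "servo_tool", "data": {
  "targets": [
    {"offset": [0,0,-0.01],"dr": [0,0,0]},
    {"offset": [0,0,-0.03],"dr": [0,0,0]},
    {"offset": [0,0,-0.06],"dr": [0,0,0]},
    {"offset": [0,0,-0.09],"dr": [0,0,0]},
    {"offset": [-0.03,0,-0.12],"dr": [0,0,0]},
    {"offset": [-0.06,0,-0.14],"dr": [0,0,0]},
    {"offset": [-0.06,0,-0.14],"dr": [0,0,0]},
    {"offset": [-0.06,0,-0.14],"dr": [0,0,0]},
    {"offset": [-0.06,0,-0.14],"dr": [0,0,0]}
  ]
}}

```text
time_s: 7.43
position: [0.557, 0.0345, 0.1881]
tcp_rot: [[0.089, 0.996, -0.001], [0.996, -0.089, 0.001], [0.001, -0.001, -1.0]]
force: [0.6, 0.9, 0.2]
opening: 0.448
grasp_force: 0.0
```

```bash
python3 - <<'E'
from h import *
c=snap('wrist','j.png');s=bot.read_state();print(s['position'],s['opening'])
f=lambda X:((proj(c,X)-[130,0])*2.4+.7).round(0)
for X in((.563,.091,.081),(.563,.091,.02),(.575,.212,.048)):print(f(X))
i=cv2.imread('pics/j.png')[0:250,130:390];cv2.imwrite('pics/j2.png',cv2.resize(i,None,fx=2.4,fy=2.4,interpolation=cv2.INTER_CUBIC))
E
```

```text
[0.55667184 0.0349883  0.18743474] 0.44708185035730214
[315. 285.]
[314. 272.]
[318. -87.]
```

View pics/j2.png

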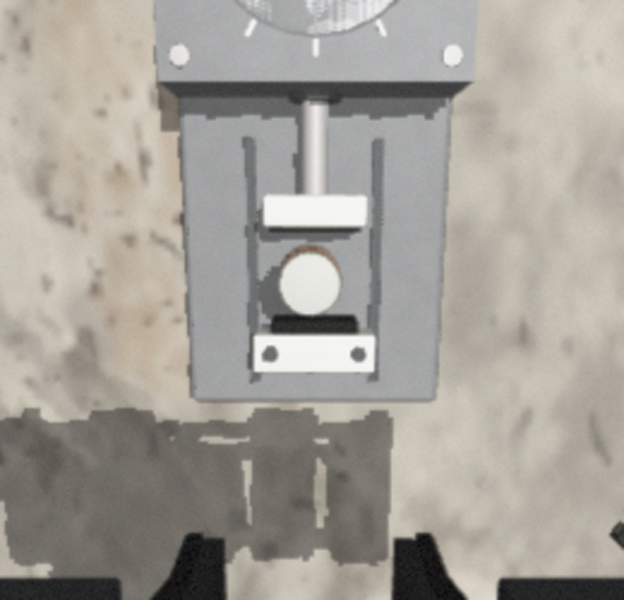

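The crop shows the vial standing upright at (310,283), between the pad and the moving jaw and about 2 mm from the seat. Next, the knob.

>>> {"op": "servo_tool", "data": {
  "targets": [
    {"offset": [0.04,0.003,0],"dr": [0,0,0]},
    {"offset": [0.075,0.006,0],"dr": [0,0,0]},
    {"offset": [0.096,0.007,0],"dr": [0,0,0]},
    {"offset": [0.096,0.007,0],"dr": [0,0,0]},
    {"offset": [0.096,0.007,0],"dr": [0,0,0]},
    {"offset": [0.096,0.007,0],"dr": [0,0,0]}
  ],
  "gripper": 0.2
}}

```text
time_s: 7.98
position: [0.572, 0.1296, 0.1869]
tcp_rot: [[0.087, 0.996, -0.003], [0.996, -0.087, -0.001], [-0.001, -0.003, -1.0]]
force: [0.0, -0.2, 0.4]
opening: 0.404
grasp_force: 0.0
```

```bash
python3 - <<'E'
from h import *
c=snap('wrist','k.png');s=bot.read_state();print(s['position'],s['opening'])
k=proj(c,(.574,.213,.048));print(k)
x,y=(int(v) for v in k);x0=x-70;y0=max(y-70,0);print(x0,y0)
i=cv2.imread('pics/k.png')[y0:y0+140,x0:x0+140];cv2.imwrite('pics/k2.png',cv2.resize(i,None,fx=4,fy=4,interpolation=cv2.INTER_CUBIC))
for X in((.574,.213,.048),(.574,.213,.06)):print((proj(c,X)-[x0,y0])*4)
E
```

```text
[0.57224174 0.1290566  0.18714449] 0.39909880303013284
[254.117021    85.26921965]
184 15
[280.46808398 281.07687861]
[279.58429873 280.68966277]
```

View pics/k2.png

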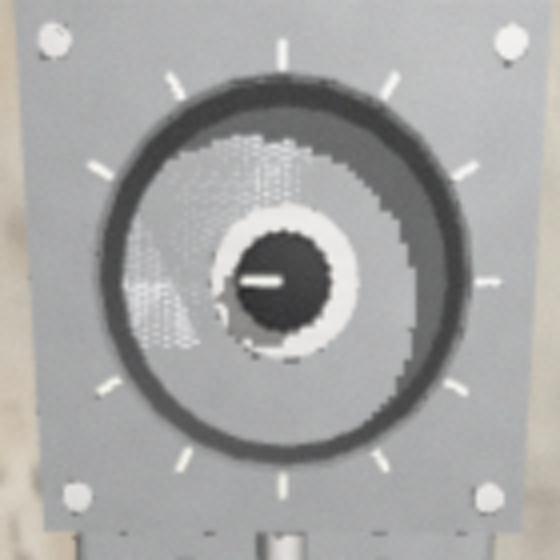

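Knob centre is at crop (283,281). The bolt diagonals cross at (283,280), so the well is concentric with it, giving (0.5746, 0.213). The pointer faces left. I'll move over it.

>>> {"op": "servo_tool", "data": {
  "targets": [
    {"offset": [0.035,-0.002,0],"dr": [0,0,0]},
    {"offset": [0.07,-0.004,0.01],"dr": [0,0,0]},
    {"offset": [0.084,-0.005,0.04],"dr": [0,0,0]},
    {"offset": [0.084,-0.005,0.08],"dr": [0,0,0]},
    {"offset": [0.084,-0.005,0.11],"dr": [0,0,0]},
    {"offset": [0.084,-0.005,0.115],"dr": [0,0,0]},
    {"offset": [0.084,-0.005,0.115],"dr": [0,0,0]},
    {"offset": [0.084,-0.005,0.115],"dr": [0,0,0]},
    {"offset": [0.084,-0.005,0.115],"dr": [0,0,0]}
  ]
}}

```text
time_s: 8.78
position: [0.5774, 0.213, 0.0752]
tcp_rot: [[0.089, 0.996, 0.004], [0.996, -0.089, 0.001], [0.001, 0.004, -1.0]]
force: [0.0, 0.3, 1.3]
opening: 0.399
grasp_force: 0.0
```

>>> {"op": "servo_tool", "data": {
  "targets": [
    {"offset": [0,0,0],"dr": [0,0,0]},
    {"offset": [0,0,0],"dr": [0,0,0]},
    {"offset": [0,0,0],"dr": [0,0,0]},
    {"offset": [0,0,0],"dr": [0,0,0]}
  ]
}}

```text
time_s: 9.12
position: [0.5759, 0.2135, 0.074]
tcp_rot: [[0.088, 0.996, 0.002], [0.996, -0.088, 0.0], [0.0, 0.002, -1.0]]
force: [0.1, 0.4, -0.1]
opening: 0.4
grasp_force: 0.0
```

>>> {"op": "servo_tool", "data": {
  "targets": [
    {"offset": [0,-0.001,0.01],"dr": [0,0,0]},
    {"offset": [0,-0.001,0.02],"dr": [0,0,0]},
    {"offset": [0,-0.001,0.03],"dr": [0,0,0]},
    {"offset": [0,-0.001,0.038],"dr": [0,0,0]},
    {"offset": [0,-0.001,0.044],"dr": [0,0,0]},
    {"offset": [0,-0.001,0.047],"dr": [0,0,0]},
    {"offset": [0,-0.001,0.047],"dr": [0,0,0]},
    {"offset": [0,-0.001,0.047],"dr": [0,0,0]},
    {"offset": [0,-0.001,0.047],"dr": [0,0,0]}
  ]
}}

```text
time_s: 9.87
position: [0.5748, 0.2136, 0.0263]
tcp_rot: [[0.088, 0.996, 0.001], [0.996, -0.088, 0.0], [0.0, 0.001, -1.0]]
force: [0.7, -0.1, -0.5]
opening: 0.401
grasp_force: 0.0
```

>>> {"op": "servo_tool", "data": {
  "targets": [
    {"offset": [0,0,0],"dr": [0,0,0]},
    {"offset": [0,0,0],"dr": [0,0,0]},
    {"offset": [0,0,0],"dr": [0,0,0]},
    {"offset": [0,0,0],"dr": [0,0,0]},
    {"offset": [0,0,0],"dr": [0,0,0]},
    {"offset": [0,0,0],"dr": [0,0,0]}
  ],
  "gripper": 1
}}

```text
time_s: 10.37
position: [0.5753, 0.2135, 0.0265]
tcp_rot: [[0.088, 0.996, 0.002], [0.996, -0.088, 0.0], [0.0, 0.002, -1.0]]
force: [1.2, -0.4, 1.4]
opening: 0.244
grasp_force: 30.0
```

```bash
cat > m.py <<'E'
from h import *
s=bot.read_state();R=s['tcp_rot'];print('t',s['time_s'],'pos',s['position'].round(4),'yaw',round(np.degrees(np.arctan2(R[1,0],R[0,0])),2),'F',s['force'].round(1),'M',s['moment'].round(3),'j',s['joint_positions'][[0,5]].round(1),'tau6',round(s['tau'][5],3),'open',round(s['opening'],3),s['grasp_force'].round(1) if hasattr(s['grasp_force'],'round') else s['grasp_force'])
E
python3 m.py
```

```text
t 10.3667 pos [0.5753 0.2135 0.0265] yaw 84.94 F [ 1.2 -0.4  1.4] M [-0.065 -0.288 -0.025] j [ 9.9 15. ] tau6 -0.009 open 0.244 30.00105839688331
```

>>> {"op": "servo_tool", "data": {
  "targets": [
    {"offset": [0,0,0],"dr": [0,0,2]},
    {"offset": [0,0,0],"dr": [0,0,4]},
    {"offset": [0,0,0],"dr": [0,0,6]},
    {"offset": [0,0,0],"dr": [0,0,8]},
    {"offset": [0,0,0],"dr": [0,0,10]},
    {"offset": [0,0,0],"dr": [0,0,12]},
    {"offset": [0,0,0],"dr": [0,0,13]},
    {"offset": [0,0,0],"dr": [0,0,14]},
    {"offset": [0,0,0],"dr": [0,0,15]},
    {"offset": [0,0,0],"dr": [0,0,16]}
  ]
}}

```text
time_s: 11.2
position: [0.5752, 0.2136, 0.0265]
tcp_rot: [[0.36, 0.933, 0.002], [0.933, -0.36, 0.0], [0.001, 0.001, -1.0]]
force: [1.7, -1.2, 3.8]
opening: 0.242
grasp_force: 30.0
```

```bash
python3 m.py
```

```text
t 11.2 pos [0.5752 0.2136 0.0265] yaw 68.88 F [ 1.7 -1.2  3.8] M [-0.033 -0.367  0.189] j [10.  31.1] tau6 0.079 open 0.242 29.999674349091947
```

>>> {"op": "servo_tool", "data": {
  "targets": [
    {"offset": [0,0,0],"dr": [0,0,1]},
    {"offset": [0,0,0],"dr": [0,0,2]},
    {"offset": [0,0,0],"dr": [0,0,3]},
    {"offset": [0,0,0],"dr": [0,0,4]},
    {"offset": [0,0,0],"dr": [0,0,5]},
    {"offset": [0,0,0],"dr": [0,0,6]},
    {"offset": [0,0,0],"dr": [0,0,7]},
    {"offset": [0,0,0],"dr": [0,0,8]}
  ]
}}

```text
time_s: 11.87
position: [0.5751, 0.2136, 0.0265]
tcp_rot: [[0.487, 0.873, 0.001], [0.873, -0.487, 0.0], [0.001, 0.001, -1.0]]
force: [3.1, 0.0, 4.8]
opening: 0.244
grasp_force: 30.0
```

```bash
python3 m.py
```

```text
t 11.8667 pos [0.5751 0.2136 0.0265] yaw 60.84 F [3.1 0.  4.8] M [-0.078 -0.454  0.177] j [10.  39.1] tau6 0.084 open 0.244 29.999425197020173
```

>>> {"op": "servo_tool", "data": {
  "targets": [
    {"offset": [0,0,0],"dr": [0,0,1]},
    {"offset": [0,0,0],"dr": [0,0,2]},
    {"offset": [0,0,0],"dr": [0,0,3]}
  ]
}}

```text
time_s: 12.12
position: [0.5751, 0.2136, 0.0265]
tcp_rot: [[0.532, 0.847, 0.001], [0.847, -0.532, 0.0], [0.001, 0.001, -1.0]]
force: [2.5, -0.7, 4.9]
opening: 0.241
grasp_force: 30.0
```

```bash
python3 m.py
```

```text
t 12.1167 pos [0.5751 0.2136 0.0265] yaw 57.84 F [ 2.5 -0.7  4.9] M [-0.056 -0.415  0.238] j [10.  42.1] tau6 0.087 open 0.241 29.999221544712782
```

>>> {"op": "servo_tool", "data": {
  "targets": [
    {"offset": [0,0,0],"dr": [0,0,1]},
    {"offset": [0,0,0],"dr": [0,0,2]},
    {"offset": [0,0,0],"dr": [0,0,3]},
    {"offset": [0,0,0],"dr": [0,0,4]}
  ]
}}

```text
time_s: 12.45
position: [0.575, 0.2136, 0.0265]
tcp_rot: [[0.59, 0.807, 0.001], [0.807, -0.59, 0.0], [0.001, 0.001, -1.0]]
force: [1.7, 0.1, 6.8]
opening: 0.247
grasp_force: 30.0
```

```bash
python3 m.py
```

```text
t 12.45 pos [0.575  0.2136 0.0265] yaw 53.84 F [1.7 0.1 6.8] M [-0.07  -0.408  0.226] j [10.  46.1] tau6 0.087 open 0.247 29.999208874069154
```

>>> {"op": "servo_tool", "data": {
  "targets": [
    {"offset": [0,0,0],"dr": [0,0,1]},
    {"offset": [0,0,0],"dr": [0,0,2]},
    {"offset": [0,0,0],"dr": [0,0,3]}
  ]
}}

```text
time_s: 12.7
position: [0.5751, 0.2137, 0.0265]
tcp_rot: [[0.631, 0.775, 0.001], [0.775, -0.631, 0.0], [0.001, 0.001, -1.0]]
force: [2.7, -1.1, 4.4]
opening: 0.24
grasp_force: 30.0
```

```bash
python3 m.py
```

```text
t 12.7 pos [0.5751 0.2137 0.0265] yaw 50.84 F [ 2.7 -1.1  4.4] M [-0.062 -0.409  0.213] j [10.  49.1] tau6 0.087 open 0.24 29.999129050411284
```

>>> {"op": "servo_tool", "data": {
  "targets": [
    {"offset": [0,0,0],"dr": [0,0,1]},
    {"offset": [0,0,0],"dr": [0,0,2]},
    {"offset": [0,0,0],"dr": [0,0,3]}
  ]
}}

```text
time_s: 12.95
position: [0.575, 0.2136, 0.0265]
tcp_rot: [[0.671, 0.741, 0.001], [0.741, -0.671, 0.0], [0.001, 0.001, -1.0]]
force: [1.8, -1.2, 5.0]
opening: 0.247
grasp_force: 30.0
```

```bash
python3 m.py
```

```text
t 12.95 pos [0.575  0.2136 0.0265] yaw 47.85 F [ 1.8 -1.2  5. ] M [-0.032 -0.393  0.202] j [10.  52.1] tau6 0.087 open 0.247 29.999132668599486
```

>>> {"op": "servo_tool", "data": {
  "targets": [
    {"offset": [0,0,0],"dr": [0,0,1]},
    {"offset": [0,0,0],"dr": [0,0,2]},
    {"offset": [0,0,0],"dr": [0,0,3]}
  ]
}}

```text
time_s: 13.2
position: [0.575, 0.2137, 0.0265]
tcp_rot: [[0.709, 0.705, 0.001], [0.705, -0.709, 0.0], [0.001, 0.001, -1.0]]
force: [3.1, -0.3, 5.3]
opening: 0.245
grasp_force: 30.0
```

```bash
python3 m.py
```

```text
t 13.2 pos [0.575  0.2137 0.0265] yaw 44.84 F [ 3.1 -0.3  5.3] M [-0.024 -0.387  0.171] j [10.  55.1] tau6 0.087 open 0.245 29.999201651662588
```

>>> {"op": "servo_tool", "data": {
  "targets": [
    {"offset": [0,0,0],"dr": [0,0,1]},
    {"offset": [0,0,0],"dr": [0,0,2]},
    {"offset": [0,0,0],"dr": [0,0,3]}
  ]
}}

```text
time_s: 13.45
position: [0.575, 0.2137, 0.0265]
tcp_rot: [[0.745, 0.667, 0.001], [0.667, -0.745, 0.0], [0.001, 0.001, -1.0]]
force: [1.9, -0.1, 6.1]
opening: 0.242
grasp_force: 30.0
```

```bash
python3 m.py; python3 - <<'E'
from h import *
g=viewer.capture('side');b=np.load('pics/b.png.npz')
# column profile over moving jaw white top, px approx rows 235..260, cols 200-212
for n,i in(('old',b['color']),('new',g['color'])): print(n,i[232:262,199:212].mean((1,2)).round(0).astype(int))
E
```

```text
t 13.45 pos [0.575  0.2137 0.0265] yaw 41.84 F [ 1.9 -0.1  6.1] M [ 0.017 -0.419  0.209] j [10.  58.1] tau6 0.087 open 0.242 29.999003671109676
old [139 151 138  60  54  50  51  51  48  47  76  98 103 132 165 162 151 124
 125 123 119 114 105 105 106 104 101  90  82  78]
new [10 13 13 11 10 10 10 10 10 12 10 10 10 11 11 10 12 10  9  9 12 13 20 23
 27 32 37 39 39 37]
```

>>> {"op": "servo_tool", "data": {
  "targets": [
    {"offset": [0,0,0],"dr": [0,0,1]},
    {"offset": [0,0,0],"dr": [0,0,2]},
    {"offset": [0,0,0],"dr": [0,0,3]}
  ]
}}

```text
time_s: 13.75
position: [0.575, 0.2137, 0.0265]
tcp_rot: [[0.779, 0.627, 0.001], [0.627, -0.779, 0.0], [0.001, 0.0, -1.0]]
force: [2.2, -0.2, 5.9]
opening: 0.244
grasp_force: 30.0
```

```bash
python3 m.py
```

```text
t 13.75 pos [0.575  0.2137 0.0265] yaw 38.84 F [ 2.2 -0.2  5.9] M [-0.    -0.389  0.239] j [10.  61.1] tau6 0.087 open 0.244 29.99900272116065
```

>>> {"op": "servo_tool", "data": {
  "targets": [
    {"offset": [0,0,0],"dr": [0,0,1]},
    {"offset": [0,0,0],"dr": [0,0,2]}
  ]
}}

```text
time_s: 13.92
position: [0.575, 0.2137, 0.0265]
tcp_rot: [[0.8, 0.6, 0.001], [0.6, -0.8, 0.0], [0.001, 0.0, -1.0]]
force: [2.1, 0.7, 5.9]
opening: 0.243
grasp_force: 30.0
```

```bash
python3 m.py
```

```text
t 13.9167 pos [0.575  0.2137 0.0265] yaw 36.84 F [2.1 0.7 5.9] M [ 0.077 -0.356  0.254] j [10.  63.1] tau6 0.087 open 0.243 29.998949845321476
```

>>> {"op": "servo_tool", "data": {
  "targets": [
    {"offset": [0,0,0],"dr": [0,0,1]},
    {"offset": [0,0,0],"dr": [0,0,2]}
  ]
}}

```text
time_s: 14.08
position: [0.5749, 0.2138, 0.0265]
tcp_rot: [[0.821, 0.571, 0.001], [0.571, -0.821, 0.0], [0.001, 0.0, -1.0]]
force: [2.5, 0.3, 5.7]
opening: 0.241
grasp_force: 30.0
```

```bash
python3 m.py
```

```text
t 14.0833 pos [0.5749 0.2138 0.0265] yaw 34.84 F [2.5 0.3 5.7] M [-0.015 -0.382  0.23 ] j [10.  65.1] tau6 0.087 open 0.241 29.99889608938247
```

>>> {"op": "servo_tool", "data": {
  "targets": [
    {"offset": [0,0,0],"dr": [0,0,1]}
  ]
}}

```text
time_s: 14.17
position: [0.5749, 0.2137, 0.0265]
tcp_rot: [[0.831, 0.557, 0.001], [0.557, -0.831, 0.0], [0.001, 0.0, -1.0]]
force: [2.1, -0.4, 4.7]
opening: 0.242
grasp_force: 30.0
```

```bash
python3 m.py
```

```text
t 14.1667 pos [0.5749 0.2137 0.0265] yaw 33.84 F [ 2.1 -0.4  4.7] M [ 0.005 -0.31   0.227] j [10.  66.1] tau6 0.087 open 0.242 29.998814086429775
```

>>> {"op": "servo_tool", "data": {
  "targets": [
    {"offset": [0,0,0],"dr": [0,0,1]},
    {"offset": [0,0,0],"dr": [0,0,2]}
  ]
}}

```text
time_s: 14.33
position: [0.5749, 0.2138, 0.0265]
tcp_rot: [[0.85, 0.528, 0.001], [0.528, -0.85, 0.0], [0.001, 0.0, -1.0]]
force: [1.6, -0.1, 6.1]
opening: 0.243
grasp_force: 30.0
```

```bash
python3 m.py
```

```text
t 14.3333 pos [0.5749 0.2138 0.0265] yaw 31.84 F [ 1.6 -0.1  6.1] M [ 0.054 -0.381  0.226] j [10.  68.1] tau6 0.091 open 0.243 29.99878488946706
```

>>> {"op": "servo_tool", "data": {
  "targets": [
    {"offset": [0,0,0],"dr": [0,0,1]},
    {"offset": [0,0,0],"dr": [0,0,2]}
  ]
}}

```text
time_s: 14.5
position: [0.5749, 0.2138, 0.0265]
tcp_rot: [[0.867, 0.498, 0.001], [0.498, -0.867, 0.0], [0.001, 0.0, -1.0]]
force: [1.7, 0.3, 5.7]
opening: 0.243
grasp_force: 30.0
```

```bash
python3 m.py
```

```text
t 14.5 pos [0.5749 0.2138 0.0265] yaw 29.85 F [1.7 0.3 5.7] M [ 0.056 -0.391  0.253] j [10.  70.1] tau6 0.121 open 0.243 29.99880047980696
```

tau6 has lifted off its flat 0.087 to 0.121, so the nip came at yaw ≈32 (53°, inside the 0.4–1 rad range). About 3 N so far; continuing in small steps.

>>> {"op": "servo_tool", "data": {
  "targets": [
    {"offset": [0,0,0],"dr": [0,0,0.7]},
    {"offset": [0,0,0],"dr": [0,0,1.4]}
  ]
}}

```text
time_s: 14.67
position: [0.5749, 0.2138, 0.0265]
tcp_rot: [[0.879, 0.477, 0.001], [0.477, -0.879, 0.0], [0.001, 0.0, -1.0]]
force: [1.7, 0.5, 5.3]
opening: 0.245
grasp_force: 30.0
```

```bash
python3 m.py
```

```text
t 14.6667 pos [0.5749 0.2138 0.0265] yaw 28.47 F [1.7 0.5 5.3] M [ 0.081 -0.344  0.29 ] j [10.  71.5] tau6 0.185 open 0.245 29.999129064381123
```

>>> {"op": "servo_tool", "data": {
  "targets": [
    {"offset": [0,0,0],"dr": [0,0,0.4]}
  ]
}}

```text
time_s: 14.75
position: [0.5749, 0.2138, 0.0265]
tcp_rot: [[0.882, 0.471, 0.001], [0.471, -0.882, 0.0], [0.001, 0.0, -1.0]]
force: [2.2, 0.2, 6.6]
opening: 0.241
grasp_force: 30.0
```

```bash
python3 m.py
```

```text
t 14.75 pos [0.5749 0.2138 0.0265] yaw 28.08 F [2.2 0.2 6.6] M [ 0.042 -0.349  0.24 ] j [10.  71.9] tau6 0.257 open 0.241 29.999317545443773
```

>>> {"op": "servo_tool", "data": {
  "targets": [
    {"offset": [0,0,0],"dr": [0,0,0]}
  ]
}}

```text
time_s: 14.83
position: [0.5749, 0.2138, 0.0264]
tcp_rot: [[0.882, 0.471, 0.001], [0.471, -0.882, 0.0], [0.001, 0.0, -1.0]]
force: [2.3, -0.0, 5.5]
opening: 0.245
grasp_force: 30.0
```

```bash
python3 m.py
```

```text
t 14.8333 pos [0.5749 0.2138 0.0264] yaw 28.09 F [ 2.3 -0.   5.5] M [ 0.052 -0.297  0.256] j [10.  71.9] tau6 0.271 open 0.245 29.999518278054893
```

>>> {"op": "servo_tool", "data": {
  "targets": [
    {"offset": [0,0,0],"dr": [0,0,0]}
  ]
}}

```text
time_s: 14.92
position: [0.5749, 0.2138, 0.0265]
tcp_rot: [[0.882, 0.471, 0.001], [0.471, -0.882, 0.0], [0.001, 0.0, -1.0]]
force: [1.6, 0.7, 5.3]
opening: 0.244
grasp_force: 30.0
```

```bash
python3 m.py
```

```text
t 14.9167 pos [0.5749 0.2138 0.0265] yaw 28.09 F [1.6 0.7 5.3] M [ 0.033 -0.297  0.269] j [10.  71.9] tau6 0.238 open 0.244 29.999408167786896
```

Tau6 depends on joint speed (0.133 lower at 12°/s). Correcting for that, the press is now about 5.5 N, and the angle past the nip agrees. I'll add 1.4°.

>>> {"op": "servo_tool", "data": {
  "targets": [
    {"offset": [0,0,0],"dr": [0,0,0.4]},
    {"offset": [0,0,0],"dr": [0,0,1.4]}
  ]
}}

```text
time_s: 15.08
position: [0.5749, 0.2138, 0.0265]
tcp_rot: [[0.894, 0.449, 0.001], [0.449, -0.894, 0.0], [0.001, 0.0, -1.0]]
force: [1.9, -0.5, 5.1]
opening: 0.242
grasp_force: 30.0
```

```bash
python3 m.py
```

```text
t 15.0833 pos [0.5749 0.2138 0.0265] yaw 26.68 F [ 1.9 -0.5  5.1] M [ 0.091 -0.362  0.32 ] j [10.  73.3] tau6 0.112 open 0.242 29.998592943884432
```

By angle (4.9° past the nip, about 8 N) and by moment (+0.10 N m, about 8.5 N) it is on target, so I'll release and withdraw.

>>> {"op": "servo_tool", "data": {
  "targets": [
    {"offset": [0,0,0],"dr": [0,0,0]},
    {"offset": [0,0,0],"dr": [0,0,0]},
    {"offset": [0,0,0],"dr": [0,0,0]},
    {"offset": [0,0,0],"dr": [0,0,0]},
    {"offset": [0,0,0],"dr": [0,0,0]}
  ],
  "gripper": 0.2
}}

```text
time_s: 15.5
position: [0.5734, 0.2134, 0.0254]
tcp_rot: [[0.893, 0.45, -0.002], [0.45, -0.893, -0.0], [-0.002, -0.001, -1.0]]
force: [0.4, -0.1, -0.4]
opening: 0.395
grasp_force: 0.0
```

>>> {"op": "servo_tool", "data": {
  "targets": [
    {"offset": [0,0,-0.01],"dr": [0,0,0]},
    {"offset": [0,0,-0.03],"dr": [0,0,0]},
    {"offset": [0,0,-0.06],"dr": [0,0,0]},
    {"offset": [0,0,-0.1],"dr": [0,0,0]},
    {"offset": [0,0,-0.14],"dr": [0,0,0]},
    {"offset": [0,0,-0.16],"dr": [0,0,0]},
    {"offset": [0,0,-0.16],"dr": [0,0,-7]},
    {"offset": [0,0,-0.16],"dr": [0,0,-14]},
    {"offset": [0,0,-0.16],"dr": [0,0,-21]},
    {"offset": [0,0,-0.16],"dr": [0,0,-28]},
    {"offset": [0,0,-0.16],"dr": [0,0,-35]},
    {"offset": [0,0,-0.16],"dr": [0,0,-42]},
    {"offset": [0,0,-0.16],"dr": [0,0,-49]},
    {"offset": [0,0,-0.16],"dr": [0,0,-56]},
    {"offset": [0,0,-0.16],"dr": [0,0,-58.3]},
    {"offset": [0,0,-0.16],"dr": [0,0,-58.3]}
  ]
}}

```text
time_s: 16.83
position: [0.5742, 0.2135, 0.1866]
tcp_rot: [[0.086, 0.996, -0.0], [0.996, -0.086, 0.0], [0.0, -0.0, -1.0]]
force: [0.4, -0.4, 0.0]
opening: 0.398
grasp_force: 0.0
```

>>> {"op": "servo_tool", "data": {
  "targets": [
    {"offset": [-0.035,0,0],"dr": [0,0,0]},
    {"offset": [-0.07,0,0],"dr": [0,0,0]},
    {"offset": [-0.1,0,0],"dr": [0,0,0]},
    {"offset": [-0.123,0,0],"dr": [0,0,0]},
    {"offset": [-0.123,0,0],"dr": [0,0,0]},
    {"offset": [-0.123,0,0],"dr": [0,0,0]},
    {"offset": [-0.123,0,0],"dr": [0,0,0]},
    {"offset": [-0.123,0,0],"dr": [0,0,0]}
  ]
}}

```text
time_s: 17.5
position: [0.5639, 0.092, 0.1863]
tcp_rot: [[0.086, 0.996, 0.0], [0.996, -0.086, 0.0], [0.0, 0.0, -1.0]]
force: [0.3, -0.6, -0.4]
opening: 0.398
grasp_force: 0.0
```

```bash
python3 - <<'E'
from h import *
c=snap('wrist','l.png');s=bot.read_state();print(s['position'])
i=cv2.imread('pics/l.png')[0:215,170:340];cv2.imwrite('pics/l2.png',cv2.resize(i,None,fx=2.75,fy=2.75,interpolation=cv2.INTER_CUBIC))
E
```

```text
[0.56383618 0.09215584 0.18618629]
```

View pics/l2.png

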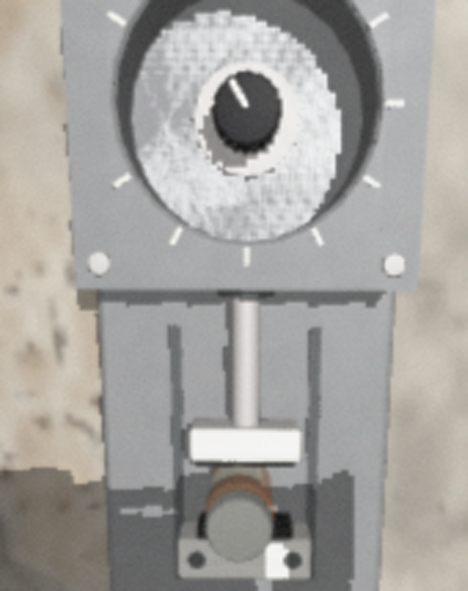

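The pointer has turned about 60° clockwise (it now points up-left at (238,92)), matching the tool's turn, so there was no slip. The jaw at (245,445) is against the upright vial at (240,520), and the gripper is clear.

```bash
python3 -c "
from rig import ticket
print(ticket.hand_in())"
```

```text
the job is handed in; nothing more can be done
None
```

I stood the vial upright in the holder, let go of it, and turned the knob clockwise about 58° until the jaw held it at an estimated 8 N (±2 N); the arm is clear, and I handed the job in at about 17.6 s with no verdict returned.

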